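# Put the lids back on the storage jars

## Task

The four storage jars are washed and dry: put each wooden lid back on the jar it belongs to by size and shape, knob up and fully home so that it closes flat on the rim. Leave the jars standing about where they are, and do not knock over or push away the pepper shaker and the mug.

Things in the scene. Friction and masses are not known exactly. Their poses are not given: they have to be found in the camera images.
- jar_small: small storage jar: open grey stoneware pot, round, 56 mm diameter outside, 58 mm tall, wall 5 mm, mouth round, 46 mm across, standing loose. Origin: centre of its underside, z up the jar.
- lid_small: lid of the small jar: wooden plate, round, 56 mm diameter, 7 mm thick; round 22 mm knob on top, pale seal plug below (38 mm across, rounded edge); 51 g. Lies on its plug. Origin: centre of the plug's underside; plug z 0 to 9 mm, plate 9 to 16, knob 16 to 42. Fully home its origin is 49 mm above the jar's.
- jar_medium: medium storage jar: open grey stoneware pot, round, 72 mm diameter outside, 70 mm tall, wall 5 mm, mouth round, 62 mm across, standing loose. Origin: centre of its underside, z up the jar.
- lid_medium: lid of the medium jar: wooden plate, round, 72 mm diameter, 7 mm thick; round 22 mm knob on top, pale seal plug below (54 mm across, rounded edge); 72 g. Lies on its plug. Origin: centre of the plug's underside; plug z 0 to 9 mm, plate 9 to 16, knob 16 to 42. Fully home its origin is 61 mm above the jar's.
- jar_large: large storage jar: open grey stoneware pot, round, 88 mm diameter outside, 84 mm tall, wall 5 mm, mouth round, 78 mm across, standing loose. Origin: centre of its underside, z up the jar.
- lid_large: lid of the large jar: wooden plate, round, 88 mm diameter, 7 mm thick; round 22 mm knob on top, pale seal plug below (70 mm across, rounded edge); 97 g. Lies on its plug. Origin: centre of the plug's underside; plug z 0 to 9 mm, plate 9 to 16, knob 16 to 42. Fully home its origin is 75 mm above the jar's.
- jar_square: square storage jar: open grey stoneware pot, 74 x 74 mm square with rounded corners outside, 70 mm tall, wall 5 mm, mouth square, 64 x 64 mm, standing loose. Origin: centre of its underside, z up the jar; x and y square to its sides.
- lid_square: lid of the square jar: wooden plate, 74 x 74 mm square with rounded corners, 7 mm thick; square 22 x 22 mm knob on top, pale seal plug below (56 mm square, rounded edge); 75 g. Lies on its plug. Origin: centre of the plug's underside; plug z 0 to 9 mm, plate 9 to 16, knob 16 to 42; x, y square to plate and knob alike. Fully home its origin is 61 mm above the jar's.
- pepper: pepper shaker with a grey domed cap, 44 x 44 x 90 mm, a bystander at the back, below the wall cabinet (its underside 0.53 m above the worktop: keep the wrist low there). Origin: centre of its underside.
- mug: spotted white mug, about 92 x 127 mm with its handle, 93 mm tall, a bystander. Origin: under the middle, handle included.
Mind the look-alikes: they are no part of the job. Leave any purple look-alike of the jar_small alone.

How it is judged (in metres and radians):
At the end, for the whole second after the job is handed in: Each of the four lids sits on the jar of its own size and shape, released and still: level within 0.06 rad, its plug inside the mouth (centres within 8 mm), its plate on the rim within 2.5 mm in height. All jars stand upright, within 50 mm of where they stood (z of lid_small in the frame of jar_small between 0.0465 and 0.0515 m and horizontal distance between lid_small and jar_small below 0.008 m and angle between each of lid_small, lid_medium, lid_large, lid_square's own z axis and vertical below 0.06 rad and angle between each of jar_small, jar_medium, jar_large, jar_square's own z axis and vertical below 0.05 rad and linear speed of each of lid_small, lid_medium, lid_large, lid_square below 0.02 m/s and distance of each of jar_small, jar_medium, jar_large, jar_square from where it was at the start of the episode below 0.05 m and z of lid_medium in the frame of jar_medium between 0.0585 and 0.0635 m and horizontal distance between lid_medium and jar_medium below 0.008 m and z of lid_large in the frame of jar_large between 0.0725 and 0.0775 m and horizontal distance between lid_large and jar_large below 0.008 m and z of lid_square in the frame of jar_square between 0.0585 and 0.0635 m and horizontal distance between lid_square and jar_square below 0.008 m); the robot touches nothing.
It fails at once if a jar is tipped over (angle between any of jar_small, jar_medium, jar_large, jar_square's own z axis and vertical above 0.6 rad).
It fails at once if the pepper shaker or the mug is knocked over or shoved away (distance of any of pepper, mug from where it was at the start of the episode above 0.05 m or angle between any of pepper, mug's own z axis and vertical above 0.6 rad).
It also fails if it takes over 99 s, if anything falls off the work surface, if the arm or the gripper's body presses on something with over 40 N, if the wrist force passes 120 N, or if a joint passes its speed limit or range.

## Robot

A 6-joint arm with a two-finger parallel gripper is mounted at the origin on a cart in front of the work surface, level with it; the furniture and walls round the work are solid. World frame = base frame: x ahead of the robot, y to its left, z up, the work surface at z = 0. Lengths are in mm, angles in rad, forces in N, time in s.
With the tool pointing down it reaches from about 350 to 775 mm from the base axis. Payload 7.3 kg.
Tool frame: the origin (TCP) lies at the very end of the fingers, on their centre line; the grasp point (between the pads) lies 19 mm behind it; z points along the fingers, y is the line along which they close (so a half turn about z gives the same grasp; the last joint's range is limited). The gripper opens to 92 mm and grips with 3 to 60 N. Pads are 19 mm wide; open, the fingers measure 130 mm over their backs; the gripper's body (75 mm by 190 mm) begins 47 mm behind the grasp point.
Start: joints at [1.076, 0.342, 1.524, -0, 1.275, -0.146], TCP at [179.416, 493.411, 226.741] pointing down, gripper open.
Joint ranges: [-2.53, 2.53], [-0.77, 2.02], [0.04, 2.7], [-1, 4.14], [0.28, 2.66], [-3.11, 3.11]. Speed limits (rad/s): [2.57, 2.57, 3.14, 3.14, 3.14, 3.14].

## Interface

Orientations are given as [roll, pitch, yaw] about the fixed x, y, z axes, in that order (R = Rz(yaw) Ry(pitch) Rx(roll)).
In Python, from plant import get_obs, capture, close_job gives the robot as it stands. The module is installed in compiled form; this text tells all that it offers.
- The arm moves only by the shell command python3 -m handwheel 'ROWS'. ROWS is JSON, a list of rows, each a list of 3 entries, a list of its own where there are three numbers: the turn, a rotation vector about the tool's x, y, z in degrees, then the shift along the tool's x, y, z in m, then the opening, from 0 (shut) to 1 (fully open). A call has 1 to 12 rows; each row is the pose to reach, as a shift and turn from the pose commanded when the call began, along the tool's axes at that moment; what a row does not reach only later rows make up. A row lasts 1/10 s, in which the tool goes at most 50 mm and 8.59 degrees, less where a joint would pass 70% of its speed; a pose out of reach is approached as far as the arm can. A call with a gripper value outside its range is refused whole. The fingers move at their own pace and stop on an object; the grip force is fixed at half the most. Time passes only in rows, so rows that repeat a pose let the fingers close. It gives the time, the measured TCP pose, the force, the opening and the grip force at its end, in the units of the state.
- get_obs(): the state, without advancing time (a new reading comes with each control period).
- capture(name): name is "side" or "top"; returns a dict with "image" (384x512x3 uint8, red, green, blue), "depth" (384x512 float32, mm along the optical axis (not along the pixel's ray), 0 where there is no reading), "fx", "fy", "cx", "cy" (pixels), "k1" (the pictures are not rectified: a ray, as slopes to the right and down, at radius r is drawn at 1 + k1 r^2 times it, then the intrinsics apply), "camera_from_world" (4x4, takes a point from world to camera coordinates). Camera axes: x right, y down, z forward; pixel columns grow to the right and rows downward; lengths in mm; the calibration is good to about 2 mm. A picture is of the moment at which its call begins.
- close_job(): hands the job in; it is judged then, once.
The state is a dict: "time": time; "joint_positions": joint angles; "dq": joint speeds; "tau": joint torques, N m; "tool_pos": TCP position; "tcp_rot": TCP orientation; "contact_force": force on the tool from outside, world axes, zero at the start; "moment": the same for the moment, N m; "grip_width": finger opening in mm; "finger_force": force on a finger pad.
Only numpy, scipy, OpenCV 4.12 (cv2) and the standard library are available. Lean on these libraries where they do the work, as an engineer would, in place of code of your own. Each camera call takes 0.05 s, during which the arm holds its last target. There are 200 camera calls.

## Working session

There is one attempt and no reset: what is moved stays moved. The work goes in short steps, Python scripts to look and compute and a shell command to move; the robot and the scene stay as the last step left them, time stands still between calls to the robot, and variables do not carry over. Pictures are saved under pics/ and viewed, at most 14 in all, crops included, and the job is handed in when it is done.

```bash
mkdir -p pics; cat > h.py <<'E'
import numpy as np,cv2
from plant import get_obs,capture
def shot(n):
    c=capture(n); c['image']=np.array(c['image']); return c
def rays(c,uv):
    uv=np.asarray(uv,float).reshape(-1,2)
    d=np.c_[(uv[:,0]-c['cx'])/c['fx'],(uv[:,1]-c['cy'])/c['fy']]
    s=d.copy()
    for _ in range(20): s=d/(1+c['k1']*(s**2).sum(1,keepdims=True))
    return s
def plane(c,uv,z):
    T=np.array(c['camera_from_world']);R=T[:3,:3];o=-R.T@T[:3,3]
    s=rays(c,uv);w=np.c_[s,np.ones(len(s))]@R
    return o+w*((z-o[2])/w[:,2])[:,None]
def cloud(c):
    h,w=c['depth'].shape;u,v=np.meshgrid(np.arange(w),np.arange(h))
    s=rays(c,np.c_[u.ravel(),v.ravel()]);d=c['depth'].ravel()[:,None]
    T=np.array(c['camera_from_world'])
    p=(np.c_[s,np.ones(len(s))]*d-T[:3,3])@T[:3,:3]
    p[d[:,0]<=0]=np.nan
    return p.reshape(h,w,3)
E
python3 - <<'E'
from h import *
for n in('top','side'):
    c=shot(n);cv2.imwrite(f'pics/{n}0.png',cv2.resize(c['image'][:,:,::-1],(800,600),interpolation=cv2.INTER_CUBIC))
    np.save(n+'0.npy',c,allow_pickle=True)
    T=np.array(c['camera_from_world']);print(n,-T[:3,:3].T@T[:3,3],T[:3,:3].round(2).tolist(),c['fx'],c['k1'])
print(get_obs())
E
```

```text
top [433.55573314  43.64944804 903.16903805] [[0.02, -1.0, 0.02], [-0.99, -0.02, -0.1], [0.1, -0.02, -0.99]] 395.83793383296506 0.013210004193218725
side [ 118.02828314 -777.3576443   482.35256321] [[0.9, -0.43, 0.01], [-0.19, -0.41, -0.89], [0.39, 0.8, -0.45]] 460.1187548334297 -0.0819201541293376
{'time': 0.1, 'joint_positions': array([ 1.07600559e+00,  3.42648793e-01,  1.52489094e+00, -2.11548489e-05,
        1.27542248e+00, -1.46014205e-01]), 'dq': array([ 0.00056746, -0.00045561, -0.0022685 , -0.00014444,  0.00110285,
       -0.0006854 ]), 'tau': array([ 6.30048999e-04, -4.32005739e+01, -2.44693226e+01,  7.18317926e-02,
        5.26710448e-02, -5.35054198e-05]), 'tool_pos': array([179.23861783, 493.0756825 , 226.12734167]), 'tcp_rot': array([-3.14023472e+00, -1.79250476e-04,  2.79282217e+00]), 'contact_force': array([-0.64987452,  0.57887477, -0.35535359]), 'moment': array([-0.06205678,  0.0105311 ,  0.03886376]), 'finger_force': 0.0, 'grip_width': 91.32724371782311}
```

View pics/top0.png

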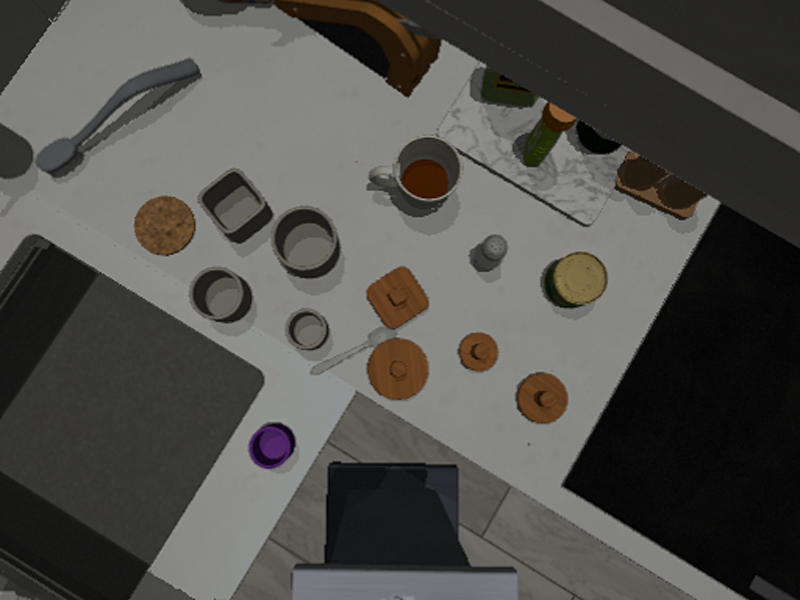

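View pics/side0.png

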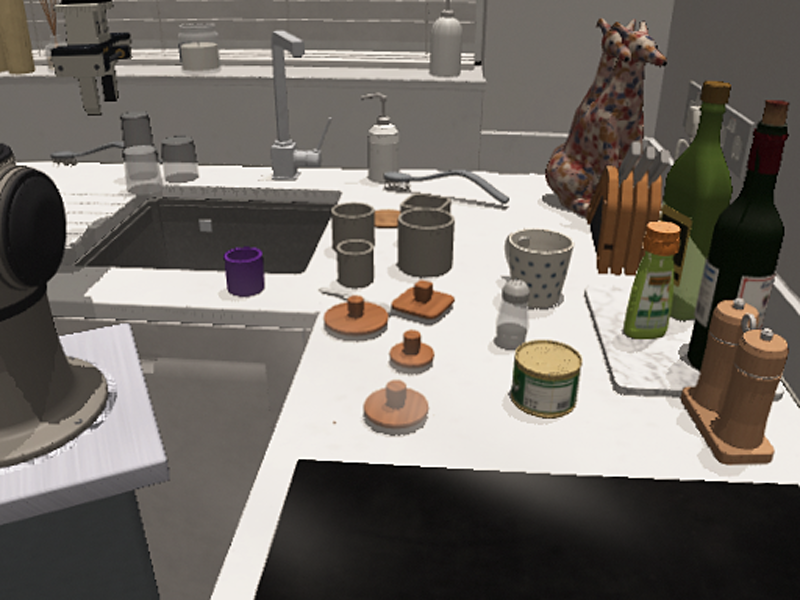

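The top view shows, in 800x600 pixels:
- **Grey jars:** square (235,205), large (306,241), medium (221,294), small (307,329).
- **Lids:** square (398,297), large (398,369), small (479,352), medium (543,398).
- **Look-alikes:** a purple pot (271,445) and a cork coaster (165,225). Neither is part of the job.
- **Bystanders:** mug (425,175) and pepper (490,252). A tin stands at (577,280), and a spoon lies from (312,372) to (385,335).

Next I measure the lids and jars.

```bash
cat > meas.py <<'E'
from h import *
def fitc(p):
    A=np.c_[2*p[:,:2],np.ones(len(p))];s=np.linalg.lstsq(A,(p[:,:2]**2).sum(1),rcond=None)[0]
    return s[:2],np.sqrt(s[2]+s[:2]@s[:2])
def lids(c,seeds,view=1.5625):
    im=c['image'];hsv=cv2.cvtColor(im,cv2.COLOR_RGB2HSV)
    m=((hsv[...,0]<18)&(hsv[...,1]>110)&(hsv[...,2]>50)).astype(np.uint8)
    n,l,st,ce=cv2.connectedComponentsWithStats(m)
    out={}
    for k,s in seeds.items():
        y,x=int(s[1]/view),int(s[0]/view);i=l[y,x]
        if i==0: print(k,'seed off');continue
        cn=max(cv2.findContours((l==i).astype(np.uint8),0,1)[0],key=len)[:,0]
        out[k]=cn
    return out
E
python3 - <<'E'
from meas import *
c=np.load('top0.npy',allow_pickle=True).item();P=cloud(c)
S=dict(square=(398,320),large=(398,389),small=(465,352),medium=(525,398))
for k,cn in lids(c,S).items():
    p=plane(c,cn,14)
    r=cv2.minAreaRect(p[:,:2].astype(np.float32)); e=cv2.minEnclosingCircle(p[:,:2].astype(np.float32))
    m=np.zeros(c['depth'].shape,np.uint8);cv2.drawContours(m,[cn],-1,1,-1)
    q=P[m>0];kz=q[q[:,2]>36];pl=q[(q[:,2]>10)&(q[:,2]<22)]
    print('lid',k,'rect',np.round(r[0],1),np.round(r[1],1),round(r[2],1),'circ',np.round(e[0],1),round(e[1],1),
     'knob',kz.mean(0).round(1),len(kz),'minmax',((kz.max(0)+kz.min(0))/2).round(1),'plate',np.median(pl[:,2]).round(1))
    if k=='square': print(' knobrect',cv2.minAreaRect(kz[:,:2].astype(np.float32)))
J=dict(square=(235,205,70),large=(306,241,84),medium=(221,294,70),small=(307,329,58))
for k,(x,y,h) in J.items():
    p0=plane(c,[(x/1.5625,y/1.5625)],h)[0]
    q=P.reshape(-1,3);q=q[(np.hypot(*(q[:,:2]-p0[:2]).T)<60)&(abs(q[:,2]-h)<6)]
    q=q[np.hypot(*(q[:,:2]-p0[:2]).T)<{'small':36,'large':52,'medium':44,'square':58}[k]]
    f=fitc(q);r=cv2.minAreaRect(q[:,:2].astype(np.float32))
    print('jar',k,len(q),'fit',f[0].round(1),f[1].round(1),'rect',np.round(r[0],1),np.round(r[1],1),round(r[2],1),'z',np.median(q[:,2]).round(1))
o=P[(P[...,2]>80)&(P[...,0]<800)&(P[...,0]>300)]
for n,x,y in(('pepper',490,248),('mug',425,175),('tin',577,280),('spoon',380,337),('spoon2',330,362)): print(n,P[int(y/1.5625),int(x/1.5625)].round())
E
```

```text
lid square rect [535.6  20.5] [72.5 71.9] 34.9 circ [536.2  20.2] 44.7 knob [535.8  19.5  42.3] 97 minmax [536.1  19.8  41.5] plate 16.7
 knobrect ((536.0734252929688, 19.439191818237305), (21.31009292602539, 21.43719482421875), 32.1175422668457)
lid large rect [432.7  18.1] [84.5 85. ] 1.2 circ [433.1  18.1] 43.5 knob [433.7  16.7  42.6] 81 minmax [433.7  16.7  41.8] plate 16.6
lid small rect [460.8 -98.2] [51.6 54.1] 1.2 circ [460.1 -97.9] 27.4 knob [460.3 -98.9  42.8] 82 minmax [460.  -99.2  42.7] plate 16.5
lid medium rect [ 396.  -189.5] [68.5 69.8] 1.2 circ [ 395.9 -189.8] 35.5 knob [ 396.8 -190.2   42.4] 85 minmax [ 397.2 -190.4   41.8] plate 16.6
jar square 341 fit [656.7 251.9] 38.5 rect [657.2 252.3] [74.9 73.7] 41.6 z 70.0
jar large 339 fit [605.2 148.9] 42.0 rect [605.5 149.5] [86.1 88.1] 0.3 z 84.1
jar medium 276 fit [529.6 266.8] 33.3 rect [529.3 266.5] [70.5 70.6] 2.0 z 69.9
jar small 193 fit [485.  144.3] 25.5 rect [485.2 144.1] [54.7 53.8] 46.3 z 58.5
pepper [ 598. -100.   86.]
mug [714. -17.  28.]
tin [ 561. -228.   57.]
spoon [nan nan nan]
spoon2 [442. 115.   6.]
```

```bash
cat > go.py <<'E'
import sys,numpy as np
from plant import get_obs
from scipy.spatial.transform import Rotation as R
def go(x,y,z,yaw=None):
    o=get_obs();t=R.from_euler('xyz',o['tcp_rot']);p=o['tool_pos']
    T=R.from_euler('xyz',[np.pi,0,np.radians(yaw)]) if yaw is not None else t
    print('turn',np.degrees((t.inv()*T).as_rotvec()).round(1),'shift m',(t.inv().apply(np.array([x,y,z])-p)/1000).round(4),'yaw',np.degrees(o['tcp_rot']).round(1),'t',o['time'],'w',round(o['grip_width'],1))
a=list(map(float,sys.argv[1:]));go(*a)
E
python3 go.py 535.5 19.8 120 123.5
python3 - <<'E'
from meas import *
c=np.load('top0.npy',allow_pickle=True).item();P=cloud(c)
q=P.reshape(-1,3);q=q[(np.hypot(q[:,0]-656.9,q[:,1]-252)<58)&(abs(q[:,2]-70)<6)][:,:2]-[656.9,252]
# squareness direction by outer extents
for a in range(28,50,2):
    t=np.radians(a);w=q@np.array([[np.cos(t),-np.sin(t)],[np.sin(t),np.cos(t)]]);print(a,np.ptp(np.percentile(w,[1,99],axis=0),axis=0).round(1),end=' ')
E
```

```text
turn [-0.1  0.  36.5] shift m [-0.4966 -0.3229  0.1065] yaw [-179.9   -0.   160. ] t 0.1 w 91.3
28 [79.1 79. ] 30 [78.1 77.9] 32 [77.  76.8] 34 [76.4 75.5] 36 [75.4 74.5] 38 [74.3 73.5] 40 [73.8 73. ] 42 [73.5 72.9] 44 [73.1 73.7] 46 [74.4 75.1] 48 [75.4 76.1]
```

```bash
python3 -m handwheel '[[[0,0,3],[-0.04,-0.026,0],1],[[0,0,6],[-0.08,-0.052,0],1],[[0,0,9],[-0.12,-0.078,0],1],[[0,0,12],[-0.16,-0.104,0],1],[[0,0,15],[-0.2,-0.13,0],1],[[0,0,18],[-0.24,-0.156,0],1],[[0,0,22],[-0.28,-0.182,0.02],1],[[0,0,26],[-0.32,-0.208,0.04],1],[[0,0,30],[-0.36,-0.234,0.06],1],[[0,0,33],[-0.4,-0.26,0.08],1],[[0,0,36.5],[-0.44,-0.286,0.1],1],[[0,0,36.5],[-0.48,-0.312,0.106],1]]'; python3 go.py 535.5 19.8 120 123.5
```

```text
time: 1.3
tool_pos: [519.6, 39.7, 119.7]
tcp_rot: [-3.139, -0.002, 2.154]
contact_force: [0.5, 1.1, 0.5]
grip_width: 92.1
finger_force: 0.0
turn [-0.2 -0.1 -0.1] shift m [-0.0254  0.0023 -0.0004] yaw [-1.798e+02 -1.000e-01  1.234e+02] t 1.3 w 92.1
```

```bash
python3 -m handwheel '[[[0,0,0],[-0.02,0.002,0],0.6],[[0,0,0],[-0.025,0.002,0.01],0.6],[[0,0,0],[-0.025,0.002,0.03],0.6],[[0,0,0],[-0.025,0.002,0.05],0.6],[[0,0,0],[-0.025,0.002,0.06],0.6],[[0,0,0],[-0.025,0.002,0.06],0.6]]'; python3 go.py 535.5 19.8 20.5 123.5; python3 - <<'E'
from h import *
c=shot('top');s=shot('side')
a=c['image'][130:260,170:370];b=s['image'][100:230,190:390]
cv2.imwrite('pics/a1.png',cv2.resize(np.vstack([a,b])[:,:,::-1],None,fx=2.2,fy=2.2,interpolation=cv2.INTER_CUBIC))
E
```

```text
time: 1.9
tool_pos: [533.9, 22.5, 60.3]
tcp_rot: [-3.139, -0.002, 2.157]
contact_force: [-0.4, 0.6, 0.0]
grip_width: 55.8
finger_force: 0.0
turn [-0.2 -0.1  0.1] shift m [-0.0032 -0.      0.0398] yaw [-1.798e+02 -1.000e-01  1.236e+02] t 1.9 w 55.8
```

View pics/a1.png

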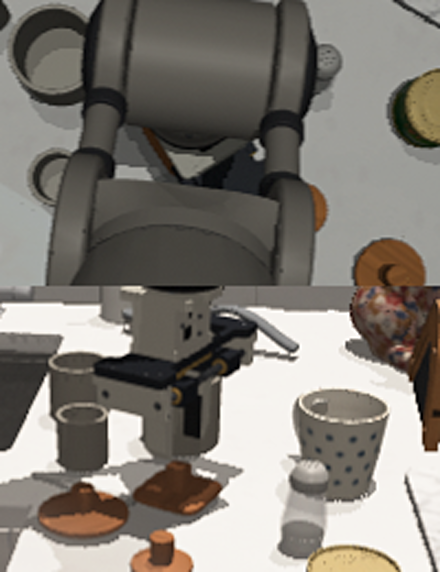

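The fingers straddle the square knob (crop ~(180,465)), lined up with it and clear of the jars and the pepper. I'll descend and grip.

```bash
python3 -m handwheel '[[[0,0,0],[-0.003,0,0.015],0.6],[[0,0,0],[-0.003,0,0.03],0.6],[[0,0,0],[-0.003,0,0.039],0.6],[[0,0,0],[-0.003,0,0.039],0.6],[[0,0,0],[-0.003,0,0.039],0],[[0,0,0],[-0.003,0,0.039],0],[[0,0,0],[-0.003,0,0.039],0],[[0,0,0],[-0.003,0,0.039],0],[[0,0,0],[-0.003,0,0.039],0]]'; python3 go.py 535.5 19.8 200 123.5
```

```text
time: 2.9
tool_pos: [537.3, 19.0, 23.1]
tcp_rot: [3.141, 0.0, 2.156]
contact_force: [-0.9, -0.5, 2.9]
grip_width: 21.7
finger_force: 30.0
turn [0. 0. 0.] shift m [ 0.0016 -0.001  -0.1769] yaw [180.    0.  123.5] t 2.9 w 21.7
```

```bash
python3 -m handwheel '[[[0,0,0],[0,0,-0.015],0],[[0,0,0],[0,0,-0.04],0],[[0,0,0],[0,0,-0.07],0],[[0,0,0],[0,0,-0.1],0],[[0,0,0],[0,0,-0.13],0],[[0,0,0],[0,0,-0.155],0],[[0,0,0],[0,0,-0.165],0],[[0,0,0],[0,0,-0.165],0]]'; python3 go.py 657.7 251.1 190 132
```

```text
time: 3.7
tool_pos: [537.7, 18.9, 188.8]
tcp_rot: [3.14, 0.002, 2.156]
contact_force: [-0.2, -0.6, -1.7]
grip_width: 21.9
finger_force: 30.0
turn [ 0.1  0.1 -8.5] shift m [ 0.1273  0.2282 -0.001 ] yaw [1.799e+02 1.000e-01 1.235e+02] t 3.7 w 21.9
```

```bash
python3 -m handwheel '[[[0,0,-0.5],[0.008,0.014,0],0],[[0,0,-1.5],[0.022,0.04,0],0],[[0,0,-2.5],[0.04,0.072,0],0],[[0,0,-3.5],[0.058,0.104,0],0],[[0,0,-4.5],[0.076,0.136,0],0],[[0,0,-6],[0.094,0.168,0],0],[[0,0,-7.5],[0.11,0.197,0],0],[[0,0,-8.5],[0.121,0.217,0],0],[[0,0,-8.5],[0.126,0.226,0],0],[[0,0,-8.5],[0.127,0.228,0],0],[[0,0,-8.5],[0.127,0.228,0],0]]'; python3 go.py 657.7 251.1 100 132;  python3 - <<'E'
from h import *
s=shot('side');b=s['image'][60:220,150:350]
cv2.imwrite('pics/a2.png',cv2.resize(b[:,:,::-1],None,fx=3,fy=3,interpolation=cv2.INTER_CUBIC))
E
```

```text
time: 4.8
tool_pos: [656.5, 251.4, 185.7]
tcp_rot: [-3.139, -0.001, 2.305]
contact_force: [0.6, -0.1, -1.6]
grip_width: 21.6
finger_force: 30.0
turn [-0.2 -0.1  0.1] shift m [-0.0012  0.0009  0.0857] yaw [-1.798e+02 -1.000e-01  1.321e+02] t 4.8 w 21.6
```

View pics/a2.png

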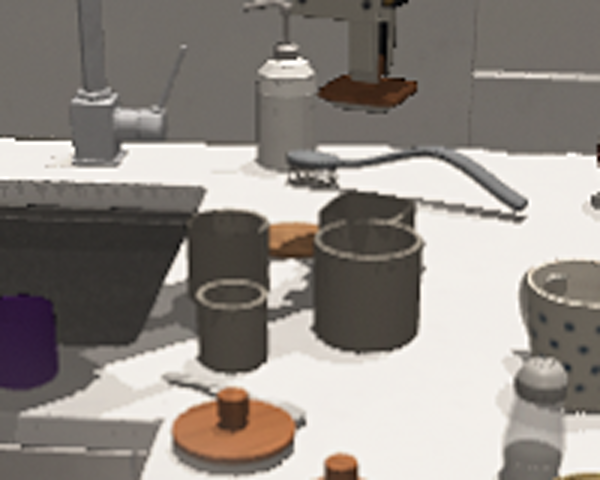

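The square lid hangs level at (365,90) in the crop, above the square jar at (365,205).

```bash
python3 -m handwheel '[[[0,0,0],[-0.001,0.001,0.02],0],[[0,0,0],[-0.001,0.001,0.045],0],[[0,0,0],[-0.001,0.001,0.065],0],[[0,0,0],[-0.001,0.001,0.078],0],[[0,0,0],[-0.001,0.001,0.085],0],[[0,0,0],[-0.001,0.001,0.09],0],[[0,0,0],[-0.001,0.001,0.094],0],[[0,0,0],[-0.001,0.001,0.098],0],[[0,0,0],[-0.001,0.001,0.1],0],[[0,0,0],[-0.001,0.001,0.1],0],[[0,0,0],[-0.001,0.001,0.1],0]]'; python3 go.py 657.7 251.1 85 132
```

```text
time: 5.95
tool_pos: [658.7, 250.8, 88.1]
tcp_rot: [3.141, 0.0, 2.304]
contact_force: [0.1, 1.0, -0.4]
grip_width: 21.7
finger_force: 30.0
turn [0. 0. 0.] shift m [ 0.0009 -0.0006  0.0031] yaw [180.   0. 132.] t 5.95 w 21.7
```

```bash
python3 -m handwheel '[[[0,0,0],[0.0005,0,0.002],0],[[0,0,0],[0.0005,0,0.003],0],[[0,0,0],[0.0005,0,0.003],0],[[0,0,0],[0.0005,0,0.003],0.5],[[0,0,0],[0.0005,0,0.003],0.5],[[0,0,0],[0.0005,0,0.003],0.5],[[0,0,0],[0.0005,0,-0.01],0.5],[[0,0,0],[0.0005,0,-0.04],0.5],[[0,0,0],[0.0005,0,-0.07],0.5],[[0,0,0],[0.0005,0,-0.1],0.5],[[0,0,0],[0.0005,0,-0.13],0.5]]'; python3 go.py 433.5 17 200 124;  python3 - <<'E'
from h import *
s=shot('side');b=s['image'][60:220,150:350]
cv2.imwrite('pics/a3.png',cv2.resize(b[:,:,::-1],None,fx=3,fy=3,interpolation=cv2.INTER_CUBIC))
E
```

```text
time: 7.05
tool_pos: [658.2, 251.1, 220.5]
tcp_rot: [3.14, 0.001, 2.304]
contact_force: [-0.0, 1.1, -0.4]
grip_width: 45.5
finger_force: 0.0
turn [0.1 0.  8. ] shift m [-0.0235 -0.3236  0.0201] yaw [179.9   0.  132. ] t 7.05 w 45.5
```

View pics/a3.png

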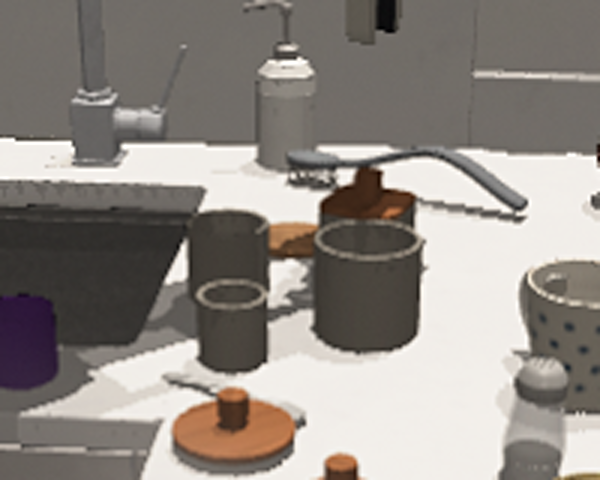

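The square lid sits flat on its jar (crop ~(367,205)). Next is the large lid.

```bash
python3 -m handwheel '[[[0,0,0],[-0.002,-0.03,0],0.6],[[0,0,0],[-0.005,-0.075,0],0.6],[[0,0,0],[-0.009,-0.12,0],0.6],[[0,0,0],[-0.012,-0.165,0],0.6],[[0,0,0],[-0.015,-0.21,0.01],0.6],[[0,0,0],[-0.018,-0.25,0.03],0.6],[[0,0,0],[-0.021,-0.285,0.06],0.6],[[0,0,0],[-0.0235,-0.31,0.09],0.6],[[0,0,0],[-0.0235,-0.3235,0.12],0.6],[[0,0,0],[-0.0235,-0.3235,0.14],0.6],[[0,0,0],[-0.0235,-0.3235,0.15],0.6],[[0,0,0],[-0.0235,-0.3235,0.15],0.6]]'; python3 go.py 433.5 17 21 132
```

```text
time: 8.3
tool_pos: [433.6, 17.1, 67.5]
tcp_rot: [-3.141, -0.001, 2.304]
contact_force: [-0.2, -0.1, -0.4]
grip_width: 54.7
finger_force: 0.0
turn [-0. -0.  0.] shift m [-0.0001 -0.0002  0.0465] yaw [-180.   -0.  132.] t 8.3 w 54.7
```

```bash
python3 -m handwheel '[[[0,0,0],[0,0,0.015],0.6],[[0,0,0],[0,0,0.032],0.6],[[0,0,0],[0,0,0.043],0.6],[[0,0,0],[0,0,0.046],0.6],[[0,0,0],[0,0,0.046],0.6],[[0,0,0],[0,0,0.046],0],[[0,0,0],[0,0,0.046],0],[[0,0,0],[0,0,0.046],0],[[0,0,0],[0,0,0.046],0],[[0,0,0],[0,0,0.046],0]]'; python3 go.py 433.5 17 200 132
```

```text
time: 9.3
tool_pos: [433.6, 17.1, 22.0]
tcp_rot: [3.141, 0.0, 2.304]
contact_force: [-0.6, 0.4, 2.9]
grip_width: 21.2
finger_force: 30.0
turn [0. 0. 0.] shift m [ 0.00e+00 -1.00e-04 -1.78e-01] yaw [180.   0. 132.] t 9.3 w 21.2
```

```bash
python3 -m handwheel '[[[0,0,0],[0,0,-0.015],0],[[0,0,0],[0,0,-0.04],0],[[0,0,0],[0,0,-0.07],0],[[0,0,0],[0,0,-0.1],0],[[0,0,0],[0,0,-0.13],0],[[0,0,0],[0,0,-0.16],0],[[0,0,0],[0,0,-0.18],0],[[0,0,0],[0,0,-0.18],0]]'; python3 go.py 605.3 149.2 200 132
```

```text
time: 10.1
tool_pos: [435.0, 16.9, 204.1]
tcp_rot: [3.138, 0.004, 2.304]
contact_force: [0.5, 1.3, -1.1]
grip_width: 21.1
finger_force: 30.0
turn [0.2 0.2 0. ] shift m [-0.0157  0.2151  0.0049] yaw [179.8   0.2 132. ] t 10.1 w 21.1
```

```bash
python3 -m handwheel '[[[0,0,0],[-0.001,0.014,0],0],[[0,0,0],[-0.003,0.04,0],0],[[0,0,0],[-0.0055,0.072,0],0],[[0,0,0],[-0.008,0.104,0],0],[[0,0,0],[-0.0105,0.136,0],0],[[0,0,0],[-0.013,0.168,0],0],[[0,0,0],[-0.015,0.193,0],0],[[0,0,0],[-0.0165,0.208,0],0],[[0,0,0],[-0.0165,0.2155,0.01],0],[[0,0,0],[-0.0165,0.2155,0.03],0],[[0,0,0],[-0.0165,0.2155,0.05],0],[[0,0,0],[-0.0165,0.2155,0.05],0]]'; python3 go.py 605.3 149.2 98.5 132
```

```text
time: 11.3
tool_pos: [602.0, 149.0, 146.7]
tcp_rot: [-3.134, -0.005, 2.304]
contact_force: [-0.7, 1.3, -1.2]
grip_width: 21.3
finger_force: 30.0
turn [-0.4 -0.3  0. ] shift m [-0.0023  0.0029  0.0481] yaw [-179.6   -0.3  132. ] t 11.3 w 21.3
```

```bash
python3 -m handwheel '[[[0,0,0],[0,0,0.008],0],[[0,0,0],[0,0,0.018],0],[[0,0,0],[0,0,0.026],0],[[0,0,0],[0,0,0.034],0],[[0,0,0],[0,0,0.04],0],[[0,0,0],[0,0,0.044],0],[[0,0,0],[0,0,0.047],0],[[0,0,0],[0,0,0.047],0],[[0,0,0],[0,0,0.047],0]]'; python3 go.py 605.3 149.2 98.5 132
```

```text
time: 12.2
tool_pos: [604.9, 149.1, 105.0]
tcp_rot: [3.141, 0.0, 2.304]
contact_force: [-0.5, -0.9, -0.2]
grip_width: 21.2
finger_force: 30.0
turn [0. 0. 0.] shift m [-0.0002  0.0004  0.0065] yaw [180.   0. 132.] t 12.2 w 21.2
```

```bash
python3 -m handwheel '[[[0,0,0],[0,0,0.002],0],[[0,0,0],[0,0,0.004],0],[[0,0,0],[0,0,0.006],0],[[0,0,0],[0,0,0.007],0],[[0,0,0],[0,0,0.007],0],[[0,0,0],[0,0,0.007],0]]'; python3 go.py 605.3 149.2 98 132
```

```text
time: 12.8
tool_pos: [604.8, 149.1, 97.8]
tcp_rot: [3.141, 0.0, 2.304]
contact_force: [0.3, -0.8, -1.4]
grip_width: 21.0
finger_force: 30.0
turn [0. 0. 0.] shift m [-0.0003  0.0005 -0.0002] yaw [180.   0. 132.] t 12.8 w 21.0
```

Large lid in place. I'll release it, rise and go to the small lid.

```bash
python3 -m handwheel '[[[0,0,0],[0,0,0],0.5],[[0,0,0],[0,0,0],0.5],[[0,0,0],[0,0,0],0.5],[[0,0,0],[0,0,-0.01],0.5],[[0,0,0],[0,0,-0.035],0.5],[[0,0,0],[0,0,-0.065],0.5],[[0,0,0],[0,0,-0.09],0.5],[[0,0,0],[0,0,-0.1],0.5],[[0,0,0],[0,0,-0.1],0.5]]'; python3 go.py 460.2 -98.8 65 132
```

```text
time: 13.7
tool_pos: [605.5, 149.2, 199.7]
tcp_rot: [3.139, 0.002, 2.304]
contact_force: [-0.4, -0.4, 0.2]
grip_width: 45.8
finger_force: 0.0
turn [0.2 0.1 0. ] shift m [-0.0867 -0.2744  0.1341] yaw [1.798e+02 1.000e-01 1.320e+02] t 13.7 w 45.8
```

```bash
python3 -m handwheel '[[[0,0,0],[-0.008,-0.026,0],0.6],[[0,0,0],[-0.021,-0.066,0],0.6],[[0,0,0],[-0.034,-0.108,0],0.6],[[0,0,0],[-0.047,-0.15,0],0.6],[[0,0,0],[-0.06,-0.19,0],0.6],[[0,0,0],[-0.072,-0.228,0.02],0.6],[[0,0,0],[-0.082,-0.259,0.05],0.6],[[0,0,0],[-0.087,-0.2745,0.08],0.6],[[0,0,0],[-0.087,-0.2745,0.11],0.6],[[0,0,0],[-0.087,-0.2745,0.13],0.6],[[0,0,0],[-0.087,-0.2745,0.13],0.6],[[0,0,0],[-0.087,-0.2745,0.13],0.6]]'; python3 go.py 460.2 -98.8 21 132
```

```text
time: 14.9
tool_pos: [458.6, -99.1, 67.3]
tcp_rot: [-3.141, -0.002, 2.304]
contact_force: [0.1, -0.0, 0.4]
grip_width: 54.9
finger_force: 0.0
turn [-0.  -0.1  0. ] shift m [-0.001   0.0014  0.0463] yaw [-1.80e+02 -1.00e-01  1.32e+02] t 14.9 w 54.9
```

```bash
python3 -m handwheel '[[[0,0,0],[-0.0005,0.0005,0.015],0.6],[[0,0,0],[-0.0005,0.0005,0.032],0.6],[[0,0,0],[-0.0005,0.0005,0.043],0.6],[[0,0,0],[-0.0005,0.0005,0.046],0.6],[[0,0,0],[-0.0005,0.0005,0.046],0.6],[[0,0,0],[-0.0005,0.0005,0.046],0],[[0,0,0],[-0.0005,0.0005,0.046],0],[[0,0,0],[-0.0005,0.0005,0.046],0],[[0,0,0],[-0.0005,0.0005,0.046],0],[[0,0,0],[-0.0005,0.0005,0.046],0]]'; python3 go.py 460.2 -98.8 200 132
```

```text
time: 15.9
tool_pos: [459.9, -99.4, 21.9]
tcp_rot: [3.141, 0.0, 2.304]
contact_force: [0.6, -0.1, 1.5]
grip_width: 21.5
finger_force: 30.0
turn [0. 0. 0.] shift m [ 1.000e-04  7.000e-04 -1.781e-01] yaw [180.   0. 132.] t 15.9 w 21.5
```

```bash
python3 -m handwheel '[[[0,0,0],[0,0,-0.015],0],[[0,0,0],[0,0,-0.04],0],[[0,0,0],[0,0,-0.07],0],[[0,0,0],[0,0,-0.1],0],[[0,0,0],[0,0,-0.13],0],[[0,0,0],[0,0,-0.145],0],[[0,0,0],[0,0,-0.15],0],[[0,0,0],[0,0,-0.15],0],[[0,0,0],[0,0,-0.15],0],[[0,0,0],[0,0,-0.15],0]]'; python3 go.py 485.1 144.2 170 132
```

```text
time: 16.9
tool_pos: [459.1, -99.1, 170.6]
tcp_rot: [-3.141, -0.002, 2.304]
contact_force: [0.3, 0.1, 0.2]
grip_width: 21.0
finger_force: 30.0
turn [-0.1 -0.1  0. ] shift m [0.1634 0.1821 0.0008] yaw [-1.799e+02 -1.000e-01  1.320e+02] t 16.9 w 21.0
```

```bash
python3 -m handwheel '[[[0,0,0],[0.012,0.013,0],0],[[0,0,0],[0.034,0.037,0],0],[[0,0,0],[0.058,0.064,0],0],[[0,0,0],[0.082,0.091,0],0],[[0,0,0],[0.106,0.118,0],0],[[0,0,0],[0.13,0.144,0],0],[[0,0,0],[0.149,0.165,0],0],[[0,0,0],[0.16,0.177,0],0],[[0,0,0],[0.164,0.1815,0.01],0],[[0,0,0],[0.164,0.1815,0.03],0],[[0,0,0],[0.164,0.1815,0.05],0],[[0,0,0],[0.164,0.1815,0.06],0]]'; python3 go.py 485.1 144.2 72 132
```

```text
time: 18.1
tool_pos: [483.3, 143.2, 109.1]
tcp_rot: [-3.138, -0.002, 2.304]
contact_force: [0.0, 0.1, -0.6]
grip_width: 21.1
finger_force: 30.0
turn [-0.2 -0.1 -0. ] shift m [-0.0005  0.0021  0.0371] yaw [-1.798e+02 -1.000e-01  1.320e+02] t 18.1 w 21.1
```

```bash
python3 -m handwheel '[[[0,0,0],[0,0,0.006],0],[[0,0,0],[0,0,0.014],0],[[0,0,0],[0,0,0.022],0],[[0,0,0],[0,0,0.028],0],[[0,0,0],[0,0,0.032],0],[[0,0,0],[0,0,0.032],0],[[0,0,0],[0,0,0.032],0]]'; python3 go.py 485.1 144.2 72 132
```

```text
time: 18.8
tool_pos: [485.0, 144.1, 80.0]
tcp_rot: [3.141, 0.0, 2.304]
contact_force: [0.4, -0.2, 0.0]
grip_width: 21.1
finger_force: 30.0
turn [0. 0. 0.] shift m [0.     0.0002 0.008 ] yaw [180.   0. 132.] t 18.8 w 21.1
```

Centred. Home is at TCP z ≈ 71.

```bash
python3 -m handwheel '[[[0,0,0],[0,0,0.002],0],[[0,0,0],[0,0,0.004],0],[[0,0,0],[0,0,0.006],0],[[0,0,0],[0,0,0.008],0],[[0,0,0],[0,0,0.008],0],[[0,0,0],[0,0,0.008],0]]'; python3 go.py 485.1 144.2 72 132
```

```text
time: 19.4
tool_pos: [484.8, 144.0, 71.7]
tcp_rot: [3.142, -0.0, 2.304]
contact_force: [0.2, -0.2, 0.7]
grip_width: 21.3
finger_force: 30.0
turn [ 0. -0.  0.] shift m [-0.      0.0003 -0.0003] yaw [180.  -0. 132.] t 19.4 w 21.3
```

```bash
python3 -m handwheel '[[[0,0,0],[0,0,0],0.5],[[0,0,0],[0,0,0],0.5],[[0,0,0],[0,0,0],0.5],[[0,0,0],[0,0,-0.01],0.5],[[0,0,0],[0,0,-0.035],0.5],[[0,0,0],[0,0,-0.065],0.5],[[0,0,0],[0,0,-0.09],0.5],[[0,0,0],[0,0,-0.1],0.5],[[0,0,0],[0,0,-0.1],0.5],[[0,0,0],[0,0,-0.1],0.5]]'; python3 go.py 396.7 -190.2 67 132; python3 - <<'E'
from h import *
s=shot('side');b=s['image'][60:260,150:350]
cv2.imwrite('pics/a4.png',cv2.resize(b[:,:,::-1],None,fx=3,fy=3,interpolation=cv2.INTER_CUBIC))
E
```

```text
time: 20.4
tool_pos: [484.3, 143.9, 171.0]
tcp_rot: [-3.141, -0.001, 2.304]
contact_force: [0.2, -0.2, 0.3]
grip_width: 46.1
finger_force: 0.0
turn [-0.1 -0.   0. ] shift m [-0.1897 -0.2886  0.1042] yaw [-179.9   -0.   132. ] t 20.4 w 46.1
```

View pics/a4.png

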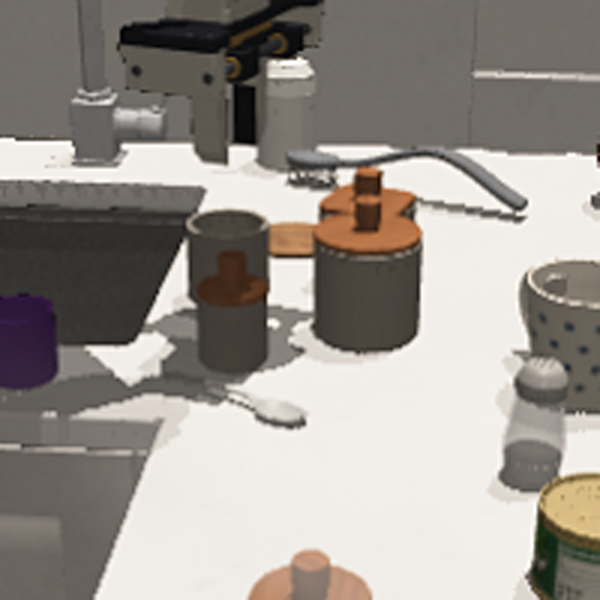

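The square, large and small lids are seated flat (crop ~(367,205), (367,235), (232,290)). The medium lid at (310,580) is still to do.

```bash
python3 -m handwheel '[[[0,0,0],[-0.014,-0.021,0],0.6],[[0,0,0],[-0.036,-0.055,0],0.6],[[0,0,0],[-0.061,-0.093,0],0.6],[[0,0,0],[-0.086,-0.131,0],0.6],[[0,0,0],[-0.111,-0.169,0],0.6],[[0,0,0],[-0.136,-0.207,0],0.6],[[0,0,0],[-0.16,-0.243,0.01],0.6],[[0,0,0],[-0.178,-0.271,0.03],0.6],[[0,0,0],[-0.1885,-0.288,0.06],0.6],[[0,0,0],[-0.19,-0.289,0.085],0.6],[[0,0,0],[-0.19,-0.289,0.104],0.6],[[0,0,0],[-0.19,-0.289,0.104],0.6]]'; python3 go.py 396.7 -190.2 21 132
```

```text
time: 21.65
tool_pos: [395.0, -189.4, 64.7]
tcp_rot: [-3.14, -0.007, 2.303]
contact_force: [-0.6, 0.5, 0.2]
grip_width: 55.0
finger_force: 0.0
turn [-0.1 -0.4 -0. ] shift m [-0.0021  0.0008  0.0437] yaw [-179.9   -0.4  132. ] t 21.65 w 55.0
```

```bash
python3 -m handwheel '[[[0,0,0],[0,0,0],0.6],[[0,0,0],[0,0,0],0.6],[[0,0,0],[0,0,0],0.6]]'; python3 go.py 396.7 -190.2 21 132
```

```text
time: 21.95
tool_pos: [397.8, -190.7, 68.6]
tcp_rot: [3.141, 0.002, 2.305]
contact_force: [0.4, 0.1, 0.6]
grip_width: 54.8
finger_force: 0.0
turn [0.  0.1 0. ] shift m [ 0.0012 -0.0005  0.0476] yaw [1.80e+02 1.00e-01 1.32e+02] t 21.95 w 54.8
```

```bash
python3 -m handwheel '[[[0,0,0],[0.0005,0,0.015],0.6],[[0,0,0],[0.0005,0,0.032],0.6],[[0,0,0],[0.0005,0,0.043],0.6],[[0,0,0],[0.0005,0,0.046],0.6],[[0,0,0],[0.0005,0,0.046],0.6],[[0,0,0],[0.0005,0,0.046],0],[[0,0,0],[0.0005,0,0.046],0],[[0,0,0],[0.0005,0,0.046],0],[[0,0,0],[0.0005,0,0.046],0],[[0,0,0],[0.0005,0,0.046],0]]'; python3 go.py 396.7 -190.2 200 132
```

```text
time: 22.95
tool_pos: [397.0, -190.3, 22.0]
tcp_rot: [3.141, 0.0, 2.304]
contact_force: [0.2, -0.3, 2.6]
grip_width: 21.2
finger_force: 30.0
turn [0. 0. 0.] shift m [ 2.00e-04 -1.00e-04 -1.78e-01] yaw [180.   0. 132.] t 22.95 w 21.2
```

```bash
python3 -m handwheel '[[[0,0,0],[0,0,-0.015],0],[[0,0,0],[0,0,-0.04],0],[[0,0,0],[0,0,-0.07],0],[[0,0,0],[0,0,-0.1],0],[[0,0,0],[0,0,-0.13],0],[[0,0,0],[0,0,-0.16],0],[[0,0,0],[0,0,-0.18],0],[[0,0,0],[0,0,-0.18],0],[[0,0,0],[0,0,-0.18],0],[[0,0,0],[0,0,-0.18],0]]'; python3 go.py 529.5 266.7 200 132
```

```text
time: 23.95
tool_pos: [396.2, -189.7, 200.4]
tcp_rot: [-3.141, -0.003, 2.304]
contact_force: [-1.0, -0.1, -1.4]
grip_width: 21.4
finger_force: 30.0
turn [-0.  -0.2  0. ] shift m [0.2499 0.4045 0.0009] yaw [-180.    -0.2  132. ] t 23.95 w 21.4
```

```bash
python3 -m handwheel '[[[0,0,0],[0.008,0.013,0],0],[[0,0,0],[0.027,0.043,0],0],[[0,0,0],[0.05,0.08,0],0],[[0,0,0],[0.073,0.118,0],0],[[0,0,0],[0.096,0.155,0],0],[[0,0,0],[0.119,0.192,0],0],[[0,0,0],[0.142,0.229,0],0],[[0,0,0],[0.165,0.266,0],0],[[0,0,0],[0.188,0.303,0],0],[[0,0,0],[0.21,0.338,0],0],[[0,0,0],[0.228,0.367,0],0],[[0,0,0],[0.24,0.387,0],0]]'; python3 go.py 529.5 266.7 120 132
```

```text
time: 25.15
tool_pos: [523.4, 249.3, 199.7]
tcp_rot: [-3.139, -0.002, 2.306]
contact_force: [-0.8, 0.5, -1.8]
grip_width: 21.3
finger_force: 30.0
turn [-0.1 -0.1  0.1] shift m [0.0086 0.0164 0.0797] yaw [-1.799e+02 -1.000e-01  1.321e+02] t 25.15 w 21.3
```

```bash
python3 -m handwheel '[[[0,0,0],[0.006,0.01,0],0],[[0,0,0],[0.01,0.016,0.005],0],[[0,0,0],[0.011,0.017,0.02],0],[[0,0,0],[0.011,0.017,0.045],0],[[0,0,0],[0.011,0.017,0.07],0],[[0,0,0],[0.011,0.017,0.09],0],[[0,0,0],[0.011,0.017,0.102],0],[[0,0,0],[0.011,0.017,0.107],0],[[0,0,0],[0.011,0.017,0.107],0],[[0,0,0],[0.011,0.017,0.107],0],[[0,0,0],[0.011,0.017,0.107],0]]'; python3 go.py 529.5 266.7 84 132
```

```text
time: 26.25
tool_pos: [529.7, 266.8, 95.9]
tcp_rot: [3.14, 0.001, 2.304]
contact_force: [0.2, -0.0, -0.2]
grip_width: 20.9
finger_force: 30.0
turn [0.1 0.  0. ] shift m [ 0.0001 -0.0003  0.0119] yaw [179.9   0.  132. ] t 26.25 w 20.9
```

```bash
python3 -m handwheel '[[[0,0,0],[0,0,0.002],0],[[0,0,0],[0,0,0.005],0],[[0,0,0],[0,0,0.008],0],[[0,0,0],[0,0,0.01],0],[[0,0,0],[0,0,0.0115],0],[[0,0,0],[0,0,0.0115],0],[[0,0,0],[0,0,0.0115],0]]'; python3 go.py 529.5 266.7 84 132
```

```text
time: 26.95
tool_pos: [529.1, 266.7, 83.3]
tcp_rot: [3.142, -0.0, 2.304]
contact_force: [0.6, -0.4, -0.4]
grip_width: 21.2
finger_force: 30.0
turn [ 0. -0.  0.] shift m [-0.0002  0.0003 -0.0007] yaw [180.  -0. 132.] t 26.95 w 21.2
```

```bash
python3 -m handwheel '[[[0,0,0],[0,0,0],0.5],[[0,0,0],[0,0,0],0.5],[[0,0,0],[0,0,0],0.5],[[0,0,0],[0,0,-0.01],0.5],[[0,0,0],[0,0,-0.035],0.5],[[0,0,0],[0,0,-0.07],0.5],[[0,0,0],[0,0,-0.105],0.5],[[0,0,0],[0,0,-0.13],0.5],[[0,0,0],[0,0,-0.14],0.5],[[0,0,0],[0.02,-0.006,-0.14],0.5],[[0,0,0],[0.05,-0.016,-0.14],0.5],[[0,0,0],[0.09,-0.029,-0.14],0.5]]'
python3 -m handwheel '[[[0,0,0],[0.04,-0.013,0],0.5],[[0,0,0],[0.08,-0.026,0],0.5],[[0,0,0],[0.12,-0.039,0],0.5],[[0,0,0],[0.16,-0.052,0],0.5],[[0,0,0],[0.19,-0.06,0],0.5],[[0,0,0],[0.22,-0.06,0],0.5],[[0,0,0],[0.22,-0.06,0],0.5],[[0,0,0],[0.22,-0.06,0],0.5]]'
python3 - <<'E'
from meas import *
c=shot('top');P=cloud(c);s=shot('side')
J=dict(square=(656.9,252,70),large=(605.3,149.2,84),medium=(529.5,266.7,70),small=(485.1,144.2,58))
q=P.reshape(-1,3)
for k,(x,y,h) in J.items():
    d=np.hypot(q[:,0]-x,q[:,1]-y);a=q[(d<60)&(abs(q[:,2]-h-7)<4)];a=a[np.hypot(a[:,0]-x,a[:,1]-y)<(58 if k=='square' else 52)]
    b=q[(d<25)&(q[:,2]>h+27)]
    if len(a)<50 or len(b)<5: print(k,'hidden',len(a));continue
    A=np.c_[a[:,:2]-[x,y],np.ones(len(a))];f=np.linalg.lstsq(A,a[:,2],rcond=None)[0]
    r=cv2.minAreaRect(a[:,:2].astype(np.float32))
    print(k,len(a),'plate z-h',(f[2]-h).round(1),'tilt',f[:2].round(3),'rect',np.round(r[0],1),np.round(r[1],1),round(r[2],1),'knob',b.mean(0).round(1)-[x,y,0])
im=np.hstack([c['image'][100:230,70:250],s['image'][110:240,180:360]])
cv2.imwrite('pics/f.png',cv2.resize(im[:,:,::-1],None,fx=2.2,fy=2.2,interpolation=cv2.INTER_CUBIC))
E
```

```text
time: 28.15
tool_pos: [447.0, 313.7, 222.5]
tcp_rot: [-3.141, -0.0, 2.302]
contact_force: [-0.7, 0.7, -0.8]
grip_width: 45.8
finger_force: 0.0
time: 28.95
tool_pos: [255.1, 437.3, 222.8]
tcp_rot: [-3.141, 0.001, 2.306]
contact_force: [0.1, 0.4, 0.3]
grip_width: 46.3
finger_force: 0.0
square 1003 plate z-h 7.4 tilt [0.    0.001] rect [657.8 253.3] [74.  73.6] 42.0 knob [-1.000e-01  8.000e-01  1.033e+02]
large 1291 plate z-h 7.6 tilt [-0.003 -0.   ] rect [605.2 150.6] [87.4 87.8] 89.7 knob [ -0.9   0.9 117.1]
medium 802 plate z-h 7.5 tilt [ 0.    -0.001] rect [530.  268.5] [70.9 70.3] 31.8 knob [1.000e-01 9.000e-01 1.031e+02]
small 437 plate z-h 7.5 tilt [0.    0.002] rect [485.9 144.5] [54.6 53.5] 46.5 knob [ 0.2 -0.3 91.3]
```

View pics/f.png

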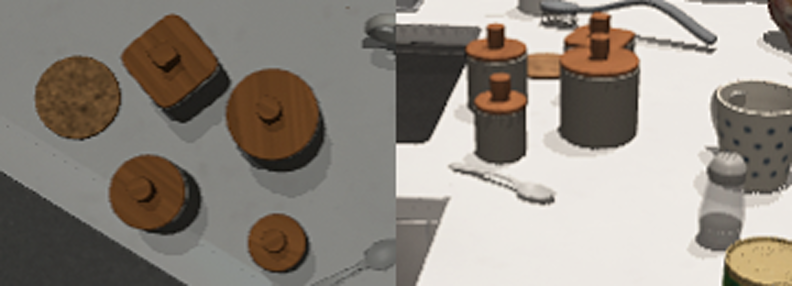

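All four lids are level, centred and at rim height in both views. The plates sit about 7.5 mm above the rims with tilt under 0.003 rad. The robot is clear, so I'm handing in.

```bash
python3 -c "from plant import close_job; print(close_job())"
```

```text
the job is handed in; nothing more can be done
None
```

All four lids are on their own jars, level and flat on the rims; the pepper shaker, mug and purple pot were left alone, and I handed the job in at about 29 s without seeing the verdict.

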